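# Free the sagging gate bolt and hold the lens cage ajar

## Robot

A 6-joint arm with a two-finger parallel gripper is mounted at the origin on a cart in front of the work surface, level with it; the furniture and walls round the work are solid. World frame = base frame: x ahead of the robot, y to its left, z up, the work surface at z = 0. Lengths are in m, angles in rad, forces in N, time in s.
With the tool pointing down it reaches from about 0.35 to 0.8 m from the base axis. Payload 7.3 kg.
Tool frame: the origin (TCP) lies at the very end of the fingers, on their centre line; the grasp point (between the pads) lies 19 mm behind it (env.hold_point_z is the distance from the TCP to the grasp point, in m); z points along the fingers, y is the line along which they close (so a half turn about z gives the same grasp; the last joint's range is limited). The gripper opens to 85 mm and grips with 20 to 120 N. Pads are 22 mm wide; open, the fingers measure 114 mm over their backs; the gripper's body (76 mm by 85 mm) begins 54 mm behind the grasp point. The pads swing forward as they close: fully open they stand 13 mm farther back than shut.
Start: joints at [-1.347, 0.342, 1.524, -0, 1.275, -0.146], TCP at [0.19, -0.49, 0.231] pointing down, gripper open.
Joint ranges: [-2.53, 2.53], [-0.77, 2.02], [0.04, 2.7], [-1, 4.14], [0.28, 2.66], [-3.11, 3.11]. Speed limits (rad/s): [2.57, 2.57, 3.14, 3.14, 3.14, 3.14].

## Interface

Orientations are given as a unit quaternion [x, y, z, w].
In Python, from bench import env gives the robot as it stands. The module is installed in compiled form; this text tells all that it offers.
- The arm moves only by the tool jog_arm, never from a script. Its argument "commands" is a list of rows, each an object with "dp": the shift along the tool's x, y, z in m, a list of three; "turn": the turn about the tool's z in rad. In form: [{"dp": [dx, dy, dz], "turn": turn}, ...]. A call has 1 to 20 rows; each row is the pose to reach, as a shift and turn from the pose commanded when the call began, along the tool's axes at that moment; what a row does not reach only later rows make up. A row lasts 1/8 s, in which the tool goes at most 62.5 mm and 10.7 degrees, less where a joint would pass 70% of its speed; a pose out of reach is approached as far as the arm can. A call with a gripper value outside its range is refused whole. "grip" is the closure, from 0 (fully open) to 1 (shut), set as the call begins (left out, the last holds). The fingers move at their own pace and stop on an object; "grip_force" is the grip in N (left out, the last holds). Time passes only in rows, so rows that repeat a pose let the fingers close. It gives the time, the measured TCP pose, the force, the opening and the grip force at its end, in the units of the state.
- env.read_state(): the state, without advancing time (a new reading comes with each control period).
- env.camera(name): name is "scene" or "top" or "wrist"; returns the picture (480x640x3 uint8, red, green, blue); there is no depth.
- env.get_calibration(name): a dict with "fx", "fy", "cx", "cy" (pixels), "position" and "attitude" of the camera in the world. Camera axes: x right, y down, z forward; pixel columns grow to the right and rows downward; lengths in m; the calibration is good to about 2 mm. A picture is of the moment at which its call begins: read the wrist's pose just before it. get_calibration takes no time and is no camera call; for the wrist camera it gives the pose at the moment of the call.
- env.sign_off(): hands the job in; it is judged then, once.
The state is a dict: "clock": time; "joint_pos": joint angles; "joint_vel": joint speeds; "joint_efforts": joint torques, N m; "tool_pos": TCP position; "ee_rot": TCP orientation; "ft_force": force on the tool from outside, world axes, zero at the start; "torque": the same for the moment, N m; "finger_gap": finger opening in m; "finger_force": force on a finger pad.
Only numpy, scipy, OpenCV 4.12 (cv2) and the standard library are available. Lean on these libraries where they do the work, as an engineer would, in place of code of your own. Each camera call takes 0.05 s, during which the arm holds its last target. There are 200 camera calls.

## Task

A colleague wants to reach into the small barred lens cage on the bench: first press the round interlock plug on its roof fully home, then take the upright knob of the gate bolt, lift the sagging bolt over the bent-up lip of its keeper while pulling it back towards the gate's hinge side, without forcing it. With the bolt drawn back, swing the gate towards you and finish still holding it ajar, with a gap of about 6 cm at its free edge (the gate springs shut if let go). Leave the other things on the bench and on the cage where they are.

Things in the scene. Friction and masses are not known exactly. Their poses are not given: they have to be found in the camera images.
- cage: Grey barred lens cage, fixed to the bench, 170 (x) x 250 (y) x 150 mm high (flat roof at z = 150 mm). Origin at the centre of its underside. At yaw 0 its gate side faces -x (the robot); +y is then the hinge side (left). All cage coordinates below are in this frame, mm.
- gate: The cage's gate, a barred panel 198 mm wide, 12 mm thick, from z = 12 to 145 mm, in the cage's front. Origin on its upright hinge axis at the bench's height: cage (-80, 108, 0). With the gate shut its axes are the cage's axes; the panel runs from the origin along its -y. It carries the bolt.
- gate_swing (a joint): Gate angle, rad: 0 shut, growing as the free (right) edge swings out towards the robot, at most 0.65. A spring always pushes it shut with 0.4 Nm at 0, rising to 0.58 Nm at 0.35 rad. 0.3 rad is a 6 cm gap at the free edge. While the bolt's end is in the keeper it moves only about 0.015 rad.
- gate_hinge (a point): Point on the gate's hinge axis, half-way up the gate (z = 78 mm).
- gate_edge (a point): Middle of the gate's free edge, half-way up, 198 mm from the hinge axis.
- knob (a point): Centre of the bolt's knob: black upright cylinder, 22 mm diameter, 44 mm tall, on a thin 10 mm neck, standing up from the bolt in front of the gate; its centre is 58 mm above the bolt's axis, at cage (-108, -30, 176) with the gate shut and the bolt shot and down. Its top is at z = 198 mm, its underside at 154 mm, above roof and guides. The knob moves with the bolt and the gate.
- bolt_draw (a joint): How far the bolt is drawn back along the gate towards the hinge (+y of the gate), m: 0 fully shot, 0.036 fully back. Sliding friction 1.5 N. The 22 mm collar on the bolt's end meets the keeper's lip at about 0.007 unless the bolt is lifted; with the bolt lifted the end has left the keeper at 0.020.
- bolt_lift (a joint): How far the bolt is lifted in its worn guides, m: 0 sagging (it falls back by its own weight of about 1.5 N), 0.014 the top stop. The collar clears the lip from 0.006; aim for about 0.010.
- keeper: Dark steel keeper on the right-hand jamb of the cage, a box open to the hinge side with a bent-up lip across its mouth; spans cage x -125 to -95, y -124 to -93, z 98 to 149 mm (its front band from z = 119 up, so bolt end and lip show below it); lip at y -97 to -93, its top at z = 112.5 mm. Its origin is the cage's origin.
- plug_top (a point): Centre of the top face of the interlock plug: black round head, 42 mm diameter, 14 mm tall, over a 52 mm aluminium collar on the roof at cage (20, 55). Top face at z = 174 mm when home.
- plug_gap (a joint): Gap left under the plug's head, m: 0 fully home, at the start 0.006 to 0.011. It goes straight down against 5 N of friction to a hard stop and stays where it is left.
- inspect_lamp: Fixed bench lamp right of the cage (origin off its foot): its post stands at about x 0.80, y -0.19 m; its level head hangs 0.55 to 0.72 m above the bench, right of y = -0.09 m. Do not sweep a raised arm in from the right at x over 0.4 m: turn towards the cage with the arm folded, then reach out.
- barrel_a: Bystander: lens barrel standing inside the cage, 53 mm diameter, 34 mm tall; origin under its centre.
- barrel_b: Bystander: second lens barrel inside the cage, 53 mm diameter, 34 mm tall.
- roof_cap: Bystander: black dust cap lying on the cage roof, 52 mm diameter, 8 mm tall.
- swab_jar: Bystander: clear jar of swabs, 58 mm diameter, 84 mm tall, standing to the right in front of the cage; origin under its centre.
- barrel_c: Bystander: lens barrel on the bench to the left, 53 mm diameter, 34 mm tall.
- barrel_d: Bystander: lens barrel on the bench to the left, 53 mm diameter, 34 mm tall.
- tape_roll: Bystander: roll of tape on the bench to the left, 68 mm diameter, 18 mm tall.
- screwdriver: Bystander: screwdriver lying on the bench, 150 mm long, 16 mm thick.
- bolt: The bolt: steel rod 9 mm diameter, 154 mm long, level along the gate's front 28 mm before its middle plane, in two slotted guides, with a 22 mm collar at its right end and the upright knob. Origin on the rod's axis below the knob (z = 118 mm when down).

How it is judged:
On the way, in this order (a step that is already met when the one before it is completed fails the run):
1. the plug on the roof is pressed fully home while the gate is shut (value of joint plug_gap below 0.0015 m and value of joint gate_swing below 0.05 rad), for 0.2 s.
2. the bolt has been lifted over the lip and drawn clear of the keeper (value of joint bolt_draw above 0.02 m), for 0.1 s.
3. the gate is swung ajar (value of joint gate_swing above 0.2 rad), for 0.2 s.
At the end, for the whole second after the job is handed in: The gate is held still at 0.20 to 0.42 rad (a gap of 39 to 81 mm) with the fingers bearing on the gate or its bolt with more than 1 N, the bolt is still drawn back at least 18 mm, and the plug's gap is below 1.5 mm (value of joint gate_swing between 0.2 and 0.42 rad and velocity of joint gate_swing between -0.05 and 0.05 rad/s and value of joint bolt_draw above 0.018 m and value of joint plug_gap below 0.0015 m and contact force between the fingers and gate above 1 N); the arm keeps its last pose, push and grip.
It fails at once if a bystander is shifted by more than 30 mm (distance of any of barrel_a, barrel_b, roof_cap, swab_jar, barrel_c, barrel_d, tape_roll, screwdriver from where it was at the start of the episode above 0.03 m).
It fails at once if the bolt is forced against the keeper with more than 40 N (contact force between bolt and keeper above 40 N).
It also fails if it takes over 50 s, if anything falls off the work surface, if the arm or the gripper's body presses on something with over 40 N, if the wrist force passes 120 N, or if a joint passes its speed limit or range.

## Working session

There is one attempt and no reset: what is moved stays moved. The work goes in short steps, Python scripts to look and compute and a tool call to move; the robot and the scene stay as the last step left them, time stands still between calls to the robot, and variables do not carry over. Pictures are saved under pics/ and viewed, at most 10 in all, crops included, and the job is handed in when it is done.

Besides the shell and the picture viewer there is one more tool, called after "Emit:" as a command line: name --argument value ..., lists and objects as JSON in quotes. jog_arm: Moves the arm, as the interface text tells. Its arguments: {"type":"object","properties":{"commands":{"type":"array","items":{"type":"object","properties":{"dp":{"type":"array","items":{"type":"number"}},"turn":{"type":"number"}}}},"grip":{"type":"number"},"grip_force":{"type":"number"}},"required":["commands"]}

```bash
mkdir -p pics; python3 - <<'E'
from bench import env
import cv2
s=env.read_state();print(s['clock'],s['tool_pos'],s['ee_rot'],env.hold_point_z)
for n in ('scene','top'):
    im=env.camera(n);cv2.imwrite(f'pics/{n}0.png',im[:,:,::-1]);print(n,env.get_calibration(n))
E
```

```text
0.0 [ 0.18965889 -0.48912232  0.23062891] [ 9.82954834e-01  1.83845658e-01 -5.48425606e-05 -7.51209885e-04] 0.0187
scene {'fx': 610.4078207272554, 'fy': 610.4078207272554, 'cx': 321.5070091208269, 'cy': 243.2034074578211, 'position': array([-0.65094015, -0.88143531,  1.00625294]), 'attitude': array([ 0.7799401 , -0.38130158,  0.20554691, -0.45172227])}
top {'fx': 622.856373801937, 'fy': 622.856373801937, 'cx': 322.5597226300628, 'cy': 238.0008522383786, 'position': array([-0.06968205,  0.33092697,  1.45050584]), 'attitude': array([-0.55016897,  0.80662164, -0.18160461,  0.11702734])}
```

View pics/scene0.png

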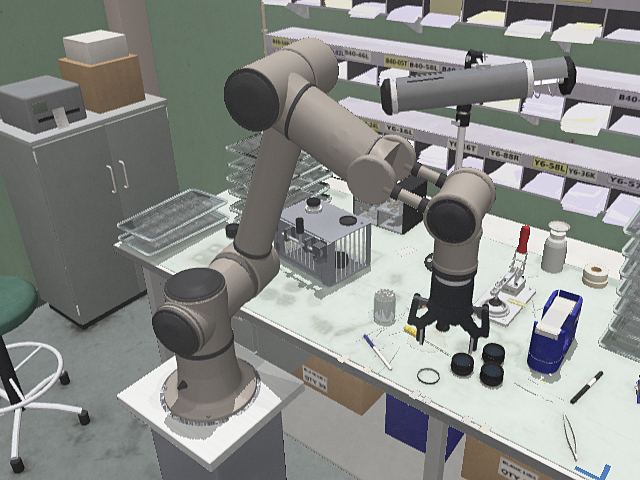

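View pics/top0.png

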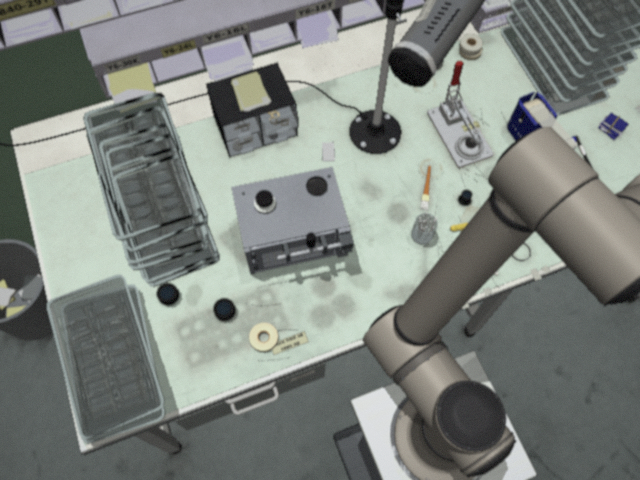

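The scene view shows the cage at about (325,240), with the plug on its roof at (314,203), the knob at (299,226) and the dust cap at (347,219). In the top view the roof spans roughly (233,187) to (354,240), with the plug at (264,200), the cap at (317,186) and the knob at (311,240). I'll enlarge both to pick points for a pose fit.

```bash
python3 - <<'E'
import cv2,numpy as np
a=cv2.imread('pics/top0.png')[155:285,220:370];b=cv2.imread('pics/scene0.png')[180:300,265:385]
a=cv2.resize(a,None,fx=4,fy=4,interpolation=cv2.INTER_CUBIC);cv2.imwrite('pics/ca.png',a)
b=cv2.resize(b,None,fx=5,fy=5,interpolation=cv2.INTER_CUBIC);cv2.imwrite('pics/cb.png',b)
E
```

```text
(no output)
```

View pics/ca.png

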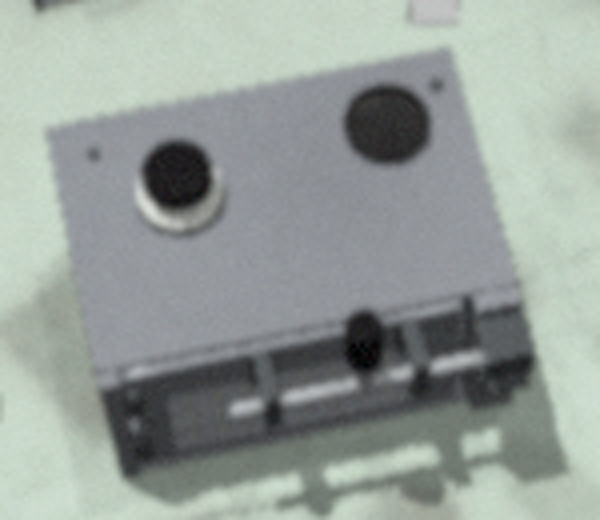

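View pics/cb.png

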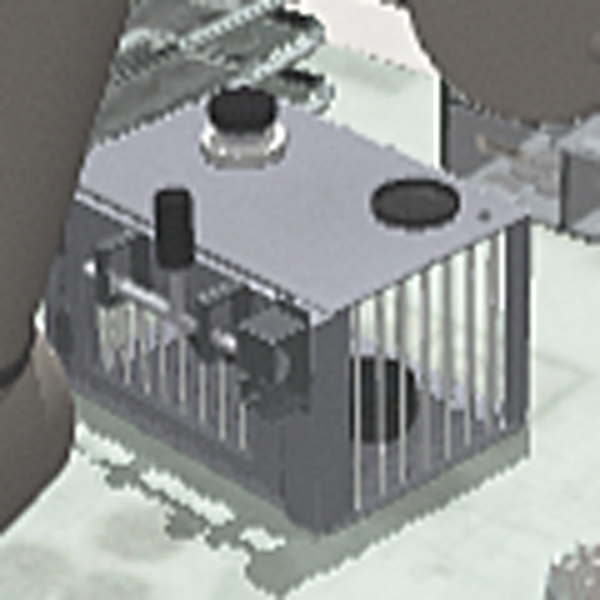

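The enlarged crops show the roof corners cleanly. In the top crop they are at (47,130), (450,48) and (522,290). In the scene crop they are at (325,320) and (530,212), with a foot at (322,532). The knob spans (174,190) to (176,268) in the scene crop. Next I fit the pose.

```bash
cat >h.py <<'E'
import numpy as np
from scipy.spatial.transform import Rotation as R
from scipy.optimize import least_squares
from bench import env
def proj(c,P):
    q=R.from_quat(c['attitude']).inv().apply(np.atleast_2d(P)-c['position'])
    return np.c_[c['fx']*q[:,0]/q[:,2]+c['cx'],c['fy']*q[:,1]/q[:,2]+c['cy']]
def world(p,L):  # p = x,y,yaw ; L mm cage frame
    return R.from_euler('z',p[2]).apply(np.atleast_2d(L)/1000.)+[p[0],p[1],0]
E
python3 - <<'E'
from h import *
T=[((47,130),(85,125,150)),((450,48),(85,-125,150)),((522,290),(-85,-125,150)),((97,368),(-85,125,150)),((364,328),(-108,-30,194))]
S=[((325,320),(-85,-125,150)),((530,212),(85,-125,150)),((322,532),(-85,-125,0)),((174,230),(-108,-30,176)),((415,203),None)]
S=[s for s in S if s[1]]
ct,cs=env.get_calibration('top'),env.get_calibration('scene')
ut=np.array([(np.array(p)+.5)/4-.5+[220,155] for p,_ in T]);us=np.array([(np.array(p)+.5)/5-.5+[265,180] for p,_ in S])
f=lambda p,k=(0,1):np.r_[(proj(ct,world(p,[l for _,l in T]))-ut).ravel(),(proj(cs,world(p,[l for _,l in S]))-us).ravel()]
r=least_squares(f,[.6,.1,0],loss='soft_l1');print(r.x,f(r.x).reshape(-1,2).round(1))
p=r.x;np.save('p.npy',p)
for z in(174,180,185):print(z,(proj(ct,world(p,[20,55,z]))-[220,155])*4,(proj(cs,world(p,[20,55,z]))-[265,180])*5)
print('plug',world(p,[20,55,174]),'knob',world(p,[-108,-30,176]))
q=R.from_quat(env.read_state()['ee_rot']);print('tool axes\n',q.as_matrix().round(3),np.degrees(p[2]))
# bystanders on roof/jar
def back(c,u,z):
    d=R.from_quat(c['attitude']).apply([(u[0]-c['cx'])/c['fx'],(u[1]-c['cy'])/c['fy'],1]);return c['position']+d*(z-c['position'][2])/d[2]
print('cap',back(ct,(387/4+220,124/4+155),.158),'jar',back(ct,(424,230),.04),'tape',back(ct,(263,337),.02))
E
```

```text
[ 0.59122211  0.1389613  -0.15130197] [[-0.5 -0.8]
 [ 0.5  0.2]
 [-0.7  1.1]
 [-0.9  3.1]
 [ 0.8  0.5]
 [-0.1 -1.3]
 [ 1.1 -0.5]
 [ 1.4  1. ]
 [ 1.  -0.3]]
174 [[175.71068411 177.05091657]] [[244.51410997 109.52429982]]
180 [[174.94070108 172.09688827]] [[244.21560663 100.66418726]]
185 [[174.29459905 167.93990351]] [[243.96610287  93.25846952]]
plug [[0.61928352 0.19031845 0.174     ]] knob [[0.47993418 0.12558237 0.176     ]]
tool axes
 [[ 0.932  0.361 -0.   ]
 [ 0.361 -0.932  0.001]
 [ 0.    -0.001 -1.   ]] -8.668964243246021
cap [0.61635432 0.05958434 0.158     ] jar [ 0.46298644 -0.17074061  0.04      ] tape [0.35506673 0.29713251 0.02      ]
```

Emit:
jog_arm --commands '[{"dp": [0.02,-0.02,-0.04],"turn": 0},{"dp": [0.06,-0.055,-0.04],"turn": 0.05},{"dp": [0.105,-0.09,-0.04],"turn": 0.1},{"dp": [0.15,-0.13,-0.04],"turn": 0.15},{"dp": [0.195,-0.17,-0.04],"turn": 0.2},{"dp": [0.244,-0.215,-0.04],"turn": 0.25},{"dp": [0.27,-0.26,-0.04],"turn": 0.3},{"dp": [0.295,-0.305,-0.04],"turn": 0.35},{"dp": [0.32,-0.35,-0.04],"turn": 0.4},{"dp": [0.345,-0.395,-0.04],"turn": 0.45},{"dp": [0.37,-0.44,-0.04],"turn": 0.521},{"dp": [0.39,-0.48,-0.04],"turn": 0.521},{"dp": [0.39,-0.48,-0.04],"turn": 0.521},{"dp": [0.39,-0.48,-0.04],"turn": 0.521}]' --grip 1 --grip_force 30

```text
clock: 1.85
tool_pos: [0.3796, 0.0988, 0.271]
ee_rot: [0.997, -0.075, -0.0, 0.0]
ft_force: [-0.0, -0.2, 0.6]
finger_gap: 0.0001
finger_force: 0.0
```

Emit:
jog_arm --commands '[{"dp": [0.05,-0.03,0],"turn": 0},{"dp": [0.1,-0.06,0],"turn": 0},{"dp": [0.15,-0.09,0],"turn": 0},{"dp": [0.2,-0.115,0],"turn": 0},{"dp": [0.223,-0.1265,0.02],"turn": 0},{"dp": [0.223,-0.1265,0.05],"turn": 0},{"dp": [0.223,-0.1265,0.07],"turn": 0},{"dp": [0.223,-0.1265,0.075],"turn": 0}]'

```text
clock: 2.85
tool_pos: [0.6191, 0.1885, 0.1945]
ee_rot: [0.997, -0.077, -0.002, 0.001]
ft_force: [0.5, -0.1, 0.1]
finger_gap: -0.0002
finger_force: 0.0
```

```bash
python3 - <<'E'
from h import *
import cv2
s=env.read_state();c=env.get_calibration('wrist');im=env.camera('wrist');cv2.imwrite('pics/w1.png',im[:,:,::-1])
p=np.load('p.npy');print(s['tool_pos'],s['ft_force']);print(proj(c,world(p,[[20,55,182],[20,55,160],[-108,-30,198],[85,125,150],[-85,-125,150],[-85,125,150]])).round())
E
```

```text
[0.61909014 0.18845112 0.19448823] [ 0.49308143 -0.13694281  0.13210862]
[[322. 296.]
 [323. 278.]
 [488. 537.]
 [181. 148.]
 [612. 429.]
 [212. 429.]]
```

View pics/w1.png

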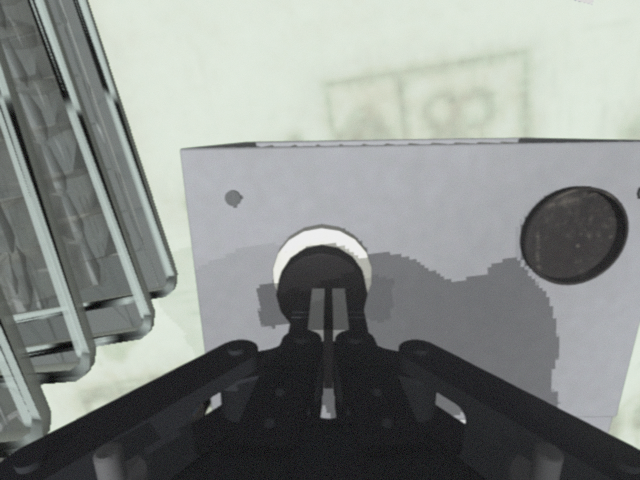

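The wrist view shows the closed fingers over the plug head, which is centred near (322,290). The roof's back-left corner is at (181,148), exactly where predicted. So the pose is good and I press.

Emit:
jog_arm --commands '[{"dp": [0,0,0.006],"turn": 0},{"dp": [0,0,0.012],"turn": 0},{"dp": [0,0,0.016],"turn": 0},{"dp": [0,0,0.02],"turn": 0},{"dp": [0,0,0.0215],"turn": 0},{"dp": [0,0,0.0215],"turn": 0}]'

```text
clock: 3.65
tool_pos: [0.6197, 0.1903, 0.1751]
ee_rot: [0.997, -0.076, 0.001, 0.0]
ft_force: [0.5, -1.7, 3.4]
finger_gap: 0.0005
finger_force: 2.0
```

Emit:
jog_arm --commands '[{"dp": [0,0,0.0015],"turn": 0},{"dp": [0,0,0.003],"turn": 0},{"dp": [0,0,0.0045],"turn": 0},{"dp": [0,0,0.0045],"turn": 0}]'

```text
clock: 4.15
tool_pos: [0.6199, 0.1903, 0.1739]
ee_rot: [0.997, -0.075, 0.002, -0.0]
ft_force: [-5.8, -3.7, 20.9]
finger_gap: 0.0003
finger_force: 10.4
```

Emit:
jog_arm --commands '[{"dp": [0,0,0.002],"turn": 0},{"dp": [0,0,0.002],"turn": 0},{"dp": [0,0,0.002],"turn": 0}]'

```text
clock: 4.53
tool_pos: [0.6199, 0.1904, 0.1738]
ee_rot: [0.997, -0.075, 0.003, -0.0]
ft_force: [-9.8, -4.2, 30.3]
finger_gap: 0.0002
finger_force: 14.9
```

Emit:
jog_arm --commands '[{"dp": [0,0,-0.05],"turn": 0},{"dp": [0,0,-0.085],"turn": 0},{"dp": [-0.045,0.03,-0.085],"turn": 0},{"dp": [-0.09,0.06,-0.085],"turn": 0},{"dp": [-0.128,0.085,-0.085],"turn": 0},{"dp": [-0.128,0.085,-0.07],"turn": 0},{"dp": [-0.128,0.085,-0.07],"turn": 0}]' --grip 0

```text
clock: 5.4
tool_pos: [0.4791, 0.1258, 0.2373]
ee_rot: [0.997, -0.076, -0.001, -0.0]
ft_force: [0.2, 0.1, 0.6]
finger_gap: 0.0853
finger_force: 0.0
```

```bash
python3 - <<'E'
from h import *
import cv2
s=env.read_state();c=env.get_calibration('wrist');im=env.camera('wrist');cv2.imwrite('pics/w2.png',im[:,:,::-1])
p=np.load('p.npy');print(s['tool_pos'],s['ee_rot'],s['ft_force'],s['finger_gap']);print(proj(c,world(p,[[20,55,174],[-108,-30,198],[-85,-125,150],[-85,125,150]])).round())
print('knob',world(p,[-108,-30,176]))
E
```

```text
[0.47908474 0.12580964 0.2373368 ] [ 9.97137026e-01 -7.56046492e-02 -1.29950026e-03 -7.08457029e-07] [0.2437534  0.09468871 0.60987797] 0.08531785040256148
[[155.  13.]
 [327. 273.]
 [476. 212.]
 [ 84. 212.]]
knob [[0.47993418 0.12558237 0.176     ]]
```

View pics/w2.png

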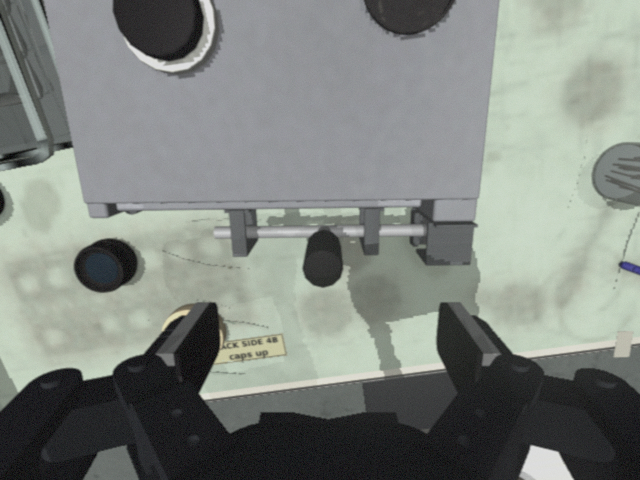

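The wrist view shows the knob centred between the open fingers. Its top is at (323,267) against a predicted (327,273), an offset of about 2 mm. The bolt end is in the keeper at (447,240). I descend, then grip.

Emit:
jog_arm --commands '[{"dp": [0.002,-0.002,0.02],"turn": 0},{"dp": [0.002,-0.002,0.045],"turn": 0},{"dp": [0.002,-0.002,0.065],"turn": 0},{"dp": [0.002,-0.002,0.078],"turn": 0},{"dp": [0.002,-0.002,0.078],"turn": 0}]'

```text
clock: 6.08
tool_pos: [0.4823, 0.1275, 0.1596]
ee_rot: [0.997, -0.075, -0.001, 0.0]
ft_force: [0.3, 0.2, 0.2]
finger_gap: 0.0856
finger_force: 0.0
```

Emit:
jog_arm --commands '[{"dp": [0,0,0],"turn": 0},{"dp": [0,0,0],"turn": 0},{"dp": [0,0,0],"turn": 0},{"dp": [0,0,0],"turn": 0},{"dp": [0,0,0],"turn": 0},{"dp": [0,0,0],"turn": 0}]' --grip 1 --grip_force 35

```text
clock: 6.82
tool_pos: [0.4826, 0.1274, 0.1607]
ee_rot: [0.997, -0.076, 0.0, -0.0]
ft_force: [-0.6, -0.6, 5.2]
finger_gap: 0.0214
finger_force: 34.2
```

Emit:
jog_arm --commands '[{"dp": [0,0,-0.003],"turn": 0},{"dp": [0,0,-0.006],"turn": 0},{"dp": [0,0,-0.009],"turn": 0},{"dp": [0,0,-0.011],"turn": 0},{"dp": [0,0,-0.011],"turn": 0}]'

```text
clock: 7.45
tool_pos: [0.4825, 0.1274, 0.1714]
ee_rot: [0.997, -0.076, 0.0, -0.0]
ft_force: [1.9, 0.7, -1.4]
finger_gap: 0.021
finger_force: 34.2
```

Emit:
jog_arm --commands '[{"dp": [0,-0.003,0],"turn": 0},{"dp": [0,-0.006,0],"turn": 0},{"dp": [0,-0.009,0],"turn": 0},{"dp": [0,-0.012,0],"turn": 0},{"dp": [0,-0.012,0],"turn": 0}]'

```text
clock: 8.07
tool_pos: [0.4842, 0.1397, 0.1712]
ee_rot: [0.997, -0.075, 0.0, -0.0]
ft_force: [1.2, 0.4, -2.3]
finger_gap: 0.0214
finger_force: 34.3
```

Emit:
jog_arm --commands '[{"dp": [0,-0.005,0],"turn": 0},{"dp": [0,-0.01,0],"turn": 0},{"dp": [0,-0.015,0],"turn": 0},{"dp": [0,-0.019,0],"turn": 0},{"dp": [0,-0.019,0],"turn": 0},{"dp": [0,-0.019,0],"turn": 0}]'

```text
clock: 8.82
tool_pos: [0.4869, 0.1585, 0.1713]
ee_rot: [0.997, -0.075, -0.0, -0.0]
ft_force: [-0.3, 1.3, -0.9]
finger_gap: 0.021
finger_force: 34.4
```

Emit:
jog_arm --commands '[{"dp": [-0.0026,-0.0007,0],"turn": 0.025},{"dp": [-0.0053,-0.0015,0],"turn": 0.05},{"dp": [-0.008,-0.0024,0],"turn": 0.075},{"dp": [-0.0105,-0.0033,0],"turn": 0.1},{"dp": [-0.0105,-0.0033,0],"turn": 0.1}]'

```text
clock: 9.45
tool_pos: [0.4773, 0.163, 0.1714]
ee_rot: [0.992, -0.126, 0.0, -0.0]
ft_force: [3.8, 0.3, -1.3]
finger_gap: 0.0212
finger_force: 34.4
```

Emit:
jog_arm --commands '[{"dp": [-0.0053,-0.0015,0],"turn": 0.05},{"dp": [-0.0105,-0.0033,0],"turn": 0.1},{"dp": [-0.0157,-0.0054,0],"turn": 0.15},{"dp": [-0.0207,-0.0077,0],"turn": 0.2},{"dp": [-0.0227,-0.0087,0],"turn": 0.22},{"dp": [-0.0227,-0.0087,0],"turn": 0.22},{"dp": [-0.0227,-0.0087,0],"turn": 0.22},{"dp": [-0.0227,-0.0087,0],"turn": 0.22}]'

```text
clock: 10.45
tool_pos: [0.4578, 0.1765, 0.1714]
ee_rot: [0.972, -0.233, 0.0, 0.0]
ft_force: [4.1, -1.4, -1.1]
finger_gap: 0.0212
finger_force: 34.4
```

```bash
python3 - <<'E'
from h import *
import cv2
s=env.read_state();im=env.camera('scene')[180:300,265:385];im2=env.camera('top')[155:275,220:370]
o=np.hstack([cv2.resize(im,None,fx=3,fy=3,interpolation=2),cv2.resize(im2,None,fx=2.9,fy=3,interpolation=2)])
cv2.imwrite('pics/end.png',o[:,:,::-1])
p=np.load('p.npy');d=R.from_euler('z',-p[2]).apply(s['tool_pos']-[p[0],p[1],0])*1000-[-80,108,0]
a=np.arctan2(d[1],d[0]);r=np.hypot(*d[:2]);print('cage rel hinge',d,'draw',138-np.sqrt(r*r-28**2),s['joint_vel'].round(4),s['ft_force'])
print('theta',np.arctan2(-(138-31),-28)-a)
E
```

```text
cage rel hinge [-57.60510193 -90.99477224 171.36277709] draw 34.00771017062924 [ 0.0003  0.      0.0006  0.0008  0.0013 -0.001 ] [ 4.05302371 -1.39793278 -1.1264824 ]
theta 0.3084307691496717
```

View pics/end.png

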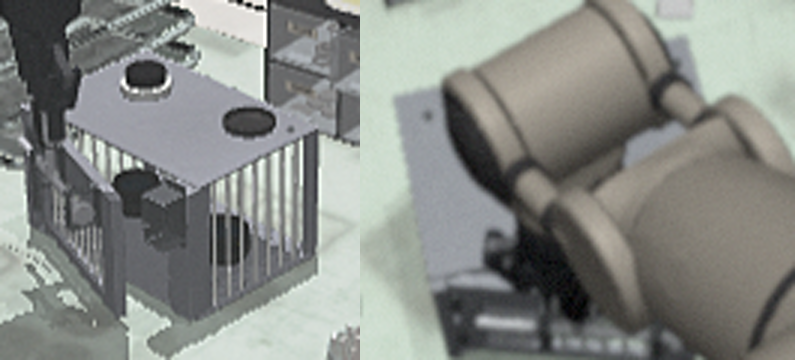

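The picture shows the gate ajar with its free edge at (118,300), the bolt's collar clear of the keeper at (165,215), the plug flush and the dust cap where it was. The arm is still and the gate is at about 0.31 rad, so I hand in.

```bash
python3 -c "
from bench import env
print(env.sign_off())"
```

```text
the job is handed in; nothing more can be done
None
```

I pressed the plug home, lifted the bolt over the lip and drew it back about 31–34 mm, and handed in with the gripper still holding the gate ajar at about 0.31 rad (roughly a 6 cm gap); sign-off returned no verdict.

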